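# Put the long cake mould under the bench screw press

## Task

Get the long wooden mould under the screw press: pull the press's carriage all the way out to its front stop, set the long mould down in the carriage tray so that it lies flat between the lips, and push the carriage fully home against the rear stop under the platen. Then wind the handwheel clockwise (seen from above), about one full turn, until it stops and the platen bears firmly on the mould. Keep the mould upright throughout, and leave the square mould, the tub and the knife alone.

Things in the scene. Friction and masses are not known exactly. Their poses are not given: they have to be found in the camera images.
- press: Bench screw press of grey steel, fixed to the table. Origin on the table, straight below the platen and wheel axis. Its y runs along the slide; the carriage comes out to -y. Base plate 220 mm (x) by 360 mm (y, -270 to +90), columns at x = +-88 mm (28 mm in x, 50 mm in y), cross beam 150 to 178 mm high over y = -28 to +28 mm. All heights here are above the table.
- carriage (a joint): Carriage slide, m: 0 = fully home at the rear stop, tray centred under the platen; 0.17 = fully out at the front stop. It grows as the carriage moves to the press's -y. Friction about 2.5 N.
- tray_floor (a point): Centre of the carriage tray's floor, 36 mm high. The aluminium tray is clear 76 mm in the press's x by 136 mm in its y, inside lips 8 mm high and 8 mm thick. The frame is parallel to the press's.
- carriage_grip (a point): Point to grip on the carriage's upright dark wooden block, 24 mm (press x) by 30 mm (press y), standing from 34 to 96 mm high, 130 mm from the tray centre towards the press's -y; this point is on its centre line, 70 mm high.
- wheel (a joint): Handwheel on a vertical axis on top of the press, rad: grows as it turns clockwise seen from above. 0 = platen fully up, 6.6 = hard stop. The platen goes down 3.66 mm per rad and meets a 60 mm high mould in the tray at about 6.0 rad. It starts near 0, stays where it is left and takes about 4 N at the spinner knob to turn, more once the platen bears.
- wheel_hub (a point): Point on the handwheel's axis, 225 mm high, level with the middle of the spinner knob. The wheel's steel rim has a 60 mm radius (tube 14 mm thick) and its top is 197 mm high.
- spinner_grip (a point): Middle of the upright dark wooden spinner knob on the wheel's rim, 60 mm from the axis, 225 mm high. The knob is round, 26 mm in diameter, from 197 to 247 mm high, and revolves freely on its own pin, so the hand need not turn with the wheel.
- platen: Steel pressing plate 56 mm (press x) by 100 mm (press y) by 12 mm thick on a stiff rubber buffer, origin at the centre of its underside, which is 118 mm high when fully up.
- long_mould: The mould to press: closed wooden box with two flush steel straps, 60 mm (its x) by 120 mm (its y) by 60 mm high, 0.5 kg or so; origin at the centre of its underside. It stands on the table to the robot's right. Its y goes along the press's y in the tray.
- square_mould: Bystander: a similar strapped wooden mould but short and square, 60 by 60 by 60 mm, origin at the centre of its underside. It and the long mould may stand in either order.
- tub: Bystander: clear open plastic tub, 120 by 180 by 75 mm high, origin at the centre of its underside.
- knife: Bystander: kitchen knife lying flat along its y, about 240 mm long, steel blade and black handle.
Mind the look-alikes: they are no part of the job. What is shaped like the long_mould but pink is not meant.

How it is judged:
By the outcome, as a careful person would: the job done as asked, in the order asked, and still so for the second after the job is handed in, with the robot touching nothing.
It also fails if it takes over 72 s, if anything falls off the work surface, if the arm or the gripper's body presses on something with over 40 N, if the wrist force passes 120 N, or if a joint passes its speed limit or range.

## Robot

A 6-joint arm with a two-finger parallel gripper is mounted at the origin on the work surface. World frame = base frame: x ahead of the robot, y to its left, z up, the work surface at z = 0. Lengths are in m, angles in rad, forces in N, time in s.
With the tool pointing down it reaches from about 0.425 to 0.95 m from the base axis. Payload 3.5 kg.
Tool frame: the origin (TCP) lies between the finger pads; the fingertips stand 19 mm ahead of it and the grasp point (between the pads) is the TCP; z points along the fingers, y is the line along which they close (so a half turn about z gives the same grasp; the last joint's range is limited). The gripper opens to 85 mm and grips with 20 to 120 N. Pads are 22 mm wide; open, the fingers measure 114 mm over their backs; the gripper's body (76 mm by 85 mm) begins 54 mm behind the grasp point. The pads swing forward as they close: fully open they stand 13 mm farther back than shut.
Start: joints at [-1.499, 0.286, 1.577, -0, 1.279, -0.15], TCP at [0.149, -0.658, 0.25] pointing down, gripper open.
Joint ranges: [-2.77, 2.77], [-0.9, 2.22], [0.21, 2.48], [-1.53, 4.67], [0.24, 2.81], [-2.84, 2.84]. Speed limits (rad/s): [2.79, 2.79, 3.14, 3.14, 3.14, 3.14].

## Interface

Orientations are given as a unit quaternion [x, y, z, w].
In Python, from plant import monitor, eyes, ctrl gives the robot as it stands.
- The arm moves only by the shell command python3 -m handwheel 'ROWS' [FORCE]. ROWS is JSON, a list of rows, each a list of 7 numbers: the shift along the tool's x, y, z in units of 40 cm (1.0 is 40 cm), then the turn, a rotation vector about the tool's x, y, z in units of pi rad (1.0 is pi rad), then the opening, from -1 (shut) to 1 (fully open). A call has 1 to 12 rows; each row is the pose to reach, as a shift and turn from the pose commanded when the call began, along the tool's axes at that moment, turning the shorter way round; what a row does not reach only later rows make up. A row lasts 1/8 s, in which the tool goes at most 62.5 mm and 10.7 degrees, less where a joint would pass 70% of its speed; a pose out of reach is approached as far as the arm can. A call with a number of a shift or a turn outside -1 to 1 is refused whole. A call with a gripper value outside its range is refused whole. The fingers move at their own pace and stop on an object; FORCE is the grip in N (left out, the last holds). Time passes only in rows, so rows that repeat a pose let the fingers close. It gives the time, the measured TCP pose, the force, the opening and the grip force at its end, in the units of the state.
- monitor.get_state(): the state, without advancing time (a new reading comes with each control period).
- eyes.read_camera(name): name is "scene" or "top" or "wrist"; returns the picture (384x512x3 uint8, red, green, blue); there is no depth.
- eyes.camera_params(name): a dict with "K" (3x3 intrinsics, pixels), "R" (3x3) and "t" (3): a world point X has camera coordinates R X + t. Camera axes: x right, y down, z forward; pixel columns grow to the right and rows downward; lengths in m; the calibration is good to about 2 mm. The wrist camera is an equidistant fisheye: a pixel r from the principal point sees the ray r / f radians off the axis. A picture is of the moment at which its call begins: read the wrist's pose just before it. camera_params takes no time and is no camera call; for the wrist camera it gives the pose at the moment of the call.
- ctrl.sign_off(): hands the job in; it is judged then, once.
The state is a dict: "time": time; "qpos": joint angles; "dq": joint speeds; "joint_efforts": joint torques, N m; "eef_pos": TCP position; "tcp_rot": TCP orientation; "contact_force": force on the tool from outside, world axes, zero at the start; "wrist_torque": the same for the moment, N m; "opening": opening from 0.0 (shut) to 1.0 (fully open); "finger_force": force on a finger pad.
Only numpy, scipy, OpenCV 4.12 (cv2) and the standard library are available. Lean on these libraries where they do the work, as an engineer would, in place of code of your own. Each camera call takes 0.05 s, during which the arm holds its last target. There are 200 camera calls.

## Working session

There is one attempt and no reset: what is moved stays moved. The work goes in short steps, Python scripts to look and compute and a shell command to move; the robot and the scene stay as the last step left them, time stands still between calls to the robot, and variables do not carry over. Pictures are saved under pics/ and viewed, at most 11 in all, crops included, and the job is handed in when it is done.

```bash
ls; mkdir -p pics; python3 - <<'E'
from plant import monitor, eyes
import cv2,numpy as np
print(monitor.get_state())
for n in ["scene","top"]:
    im=eyes.read_camera(n); np.save(f"pics/{n}.npy",im)
    cv2.imwrite(f"pics/{n}0.png",im[...,::-1])
    p=eyes.camera_params(n); print(n,{k:np.round(v,4).tolist() for k,v in p.items()})
E
```

```text
pics
{'time': 0.0, 'qpos': array([-1.49903246e+00,  2.87199402e-01,  1.57816961e+00,  1.47442911e-05,
        1.27862058e+00, -1.50015177e-01]), 'dq': array([-0.00092261, -0.00185441,  0.00041795, -0.00112577,  0.00014296,
       -0.0001797 ]), 'joint_efforts': array([-1.78183545e-03, -4.05984700e+01, -2.92629862e+01, -2.15414011e-04,
        5.82263965e-03,  6.23262167e-06]), 'eef_pos': array([ 0.14845425, -0.65784368,  0.24892864]), 'tcp_rot': array([ 9.93857577e-01,  1.10660203e-01,  5.39307695e-05, -1.19727794e-03]), 'contact_force': array([-0.48720086,  0.25115012,  0.33714968]), 'wrist_torque': array([ 0.00181571, -0.01832097, -0.0259048 ]), 'finger_force': 0.0, 'opening': 1.001723645270108}
scene {'K': [[361.2177, 0.0, 258.084], [0.0, 361.2177, 194.074], [0.0, 0.0, 1.0]], 'R': [[-0.6222, 0.7828, -0.0069], [0.5738, 0.45, -0.6843], [-0.5326, -0.4297, -0.7292]], 't': [0.4162, -0.1392, 1.3587]}
top {'K': [[360.241, 0.0, 250.1401], [0.0, 360.241, 189.8007], [0.0, 0.0, 1.0]], 'R': [[0.0926, -0.9957, 0.002], [-0.9725, -0.0908, -0.2146], [0.2138, 0.0179, -0.9767]], 't': [-0.1712, 0.5456, 1.0863]}
```

View pics/scene0.png

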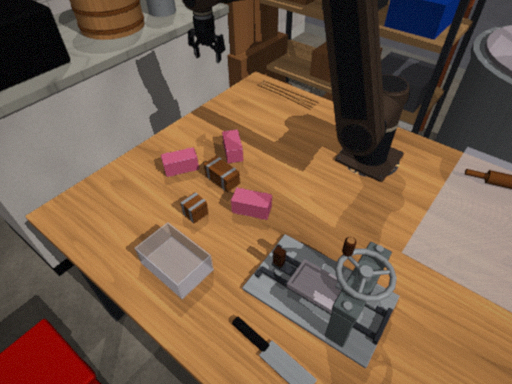

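View pics/top0.png

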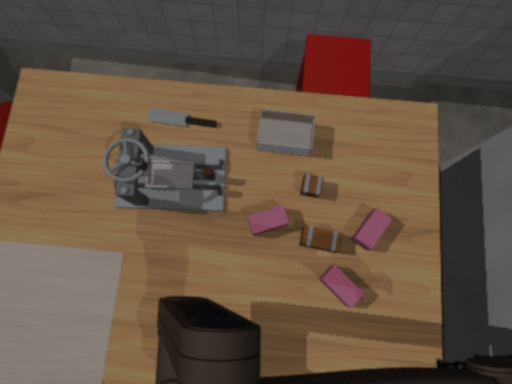

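The scene view shows the brown strapped long mould at about (222,174), the square one at (195,207) and the press at (320,290). The top view shows the long mould at (321,238), the press at (170,178) and the wheel at (126,158). The pink blocks are decoys. Next I'll zoom in on the press and mould.

```bash
cat > h.py <<'E'
import numpy as np,cv2
from plant import monitor,eyes
from scipy.spatial.transform import Rotation as Rn
def ray(n,uv,p=None):
    p=p or eyes.camera_params(n);K,R,t=map(np.asarray,(p["K"],p["R"],p["t"]))
    if n=="wrist":
        d=np.array([(uv[0]-K[0,2])/K[0,0],(uv[1]-K[1,2])/K[1,1]]);r=np.hypot(*d)
        v=np.r_[d/r*np.sin(r),np.cos(r)] if r>1e-9 else np.array([0,0,1.])
    else: v=np.linalg.inv(K)@np.r_[uv,1]
    return -R.T@t,R.T@v
def onz(n,uv,z,p=None):
    c,v=ray(n,uv,p);return c+v*(z-c[2])/v[2]
def proj(n,X):
    p=eyes.camera_params(n);q=p["K"]@(np.asarray(p["R"])@X+p["t"]);return q[:2]/q[2]
E
python3 - <<'E'
from h import *
t=np.load("pics/top.npy");s=np.load("pics/scene.npy")
a=cv2.resize(t[115:260,95:350],None,fx=3.1,fy=3.1,interpolation=cv2.INTER_CUBIC)
cv2.imwrite("pics/topc.png",a[:600,:800,::-1])
b=cv2.resize(s[225:365,230:410],None,fx=4.2,fy=4.2,interpolation=cv2.INTER_CUBIC)
cv2.imwrite("pics/scenec.png",b[:600,:800,::-1])
hsv=cv2.cvtColor(t,cv2.COLOR_RGB2HSV)
for q in [(321,238),(313,238),(208,172),(118,200),(218,205),(300,250),(337,240)]: print(q,t[q[1],q[0]],hsv[q[1],q[0]])
E
```

```text
(321, 238) [85 55 30] [ 14 165  85]
(313, 238) [84 54 29] [ 14 167  84]
(208, 172) [55 37 27] [ 11 130  55]
(118, 200) [110 112 114] [105   9 114]
(218, 205) [111 113 115] [105   9 115]
(300, 250) [127  96  64] [ 15 126 127]
(337, 240) [83 59 42] [ 12 126  83]
```

View pics/topc.png

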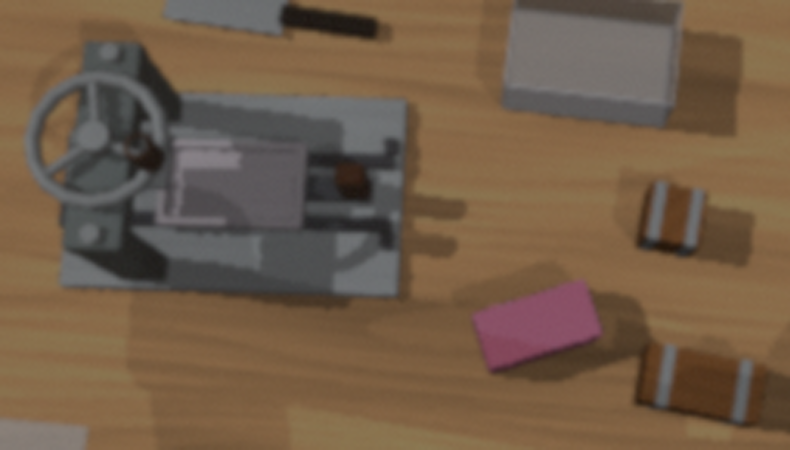

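View pics/scenec.png

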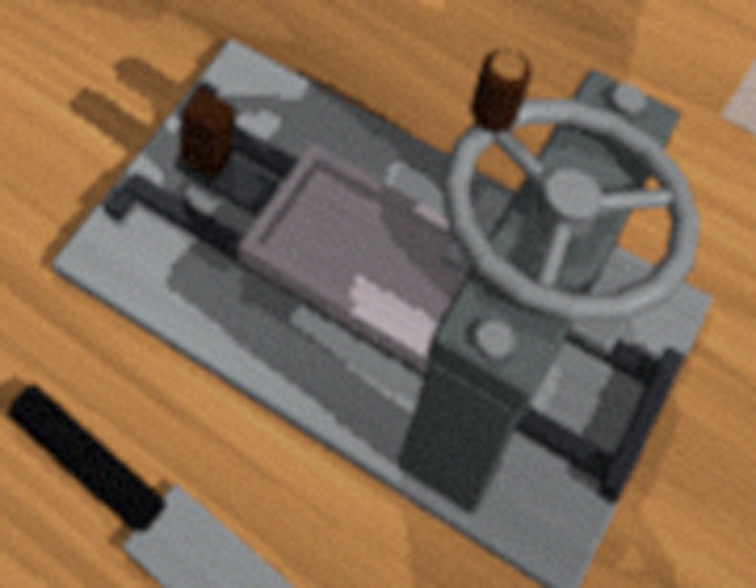

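The crops show the base plate corners (scene crop) at (232,38), (55,265), (710,297) and (575,588). The hub is at (573,192), the knob at (508,65)–(495,120) and the block top at (208,103). In the top crop, the block is at (350,178), the hub at (92,137) and the knob at (147,150). The carriage is already partly out.

```bash
cat > tri.py <<'E'
from h import *
def tri(a,b):
    (c1,v1),(c2,v2)=a,b
    A=np.c_[v1,-v2];k=np.linalg.lstsq(A,c2-c1,rcond=None)[0]
    p,q=c1+k[0]*v1,c2+k[1]*v2
    return (p+q)/2,np.linalg.norm(p-q)
E
python3 - <<'E'
from tri import *
T=lambda x,y:np.array([x/3.1+95,y/3.1+115]);S=lambda x,y:np.array([x/4.2+230,y/4.2+225])
np.set_printoptions(precision=4,suppress=True)
for nm,c in dict(FL=(232,38),FR=(55,265),BL=(710,297),BR=(575,588)).items(): print(nm,onz("scene",S(*c),.008))
for nm,c in dict(FR=(408,98),FL=(400,297),BL=(62,285)).items(): print("top",nm,onz("top",T(*c),.008))
print("hub",tri(ray("scene",S(573,190)),ray("top",T(92,135))))
print("rim c", onz("scene",S(573,208),.19),onz("top",T(97,140),.19))
print("block", onz("scene",S(208,103),.096),onz("top",T(352,178),.096))
print("knobtop", onz("scene",S(508,65),.247), "bottom top-view",onz("top",T(147,150),.225))
print("trayfront corners scene", onz("scene",S(313,150),.044),onz("scene",S(245,245),.044))
print("tray top", onz("top",T(306,142),.044),onz("top",T(303,226),.044))
t=np.load("pics/top.npy");hsv=cv2.cvtColor(t,cv2.COLOR_RGB2HSV)
# long mould: dark-brown + straps near (321,238)
for n,c in (("top",(321,238)),("scene",(222,174))):
    im=np.load(f"pics/{n}.npy");h=cv2.cvtColor(im,cv2.COLOR_RGB2HSV)
    bg=cv2.inRange(h,(9,90,95),(25,255,255))
    sub=np.zeros_like(bg);sub[c[1]-20:c[1]+20,c[0]-28:c[0]+28]=255
    b=((im[...,0]<100)&(h[...,1]>135)).astype(np.uint8)*255
    st=cv2.inRange(h,(0,0,60),(179,70,255))
    m=cv2.morphologyEx((b|st)&sub,cv2.MORPH_CLOSE,np.ones((3,3)))
    k,l,s_,_=cv2.connectedComponentsWithStats(m);i=1+np.argmax(s_[1:,4]);m=(l==i).astype(np.uint8)
    cn=max(cv2.findContours(m,0,2)[0],key=cv2.contourArea);r=cv2.minAreaRect(cn);print(n,s_[i],r)
    for p in cv2.boxPoints(r): print(p,onz(n,p,.06))
    y0,x0=c[1]-25,c[0]-35
    v=cv2.resize(im[y0:y0+50,x0:x0+70],None,fx=8,fy=8,interpolation=2);cv2.drawContours(v,[((cn-[x0,y0])*8+4).astype(int)],-1,(0,255,0),1)
    cv2.imwrite(f"pics/m_{n}.png",v[...,::-1])
a=cv2.imread("pics/m_top.png");b=cv2.imread("pics/m_scene.png");cv2.imwrite("pics/m.png",cv2.resize(np.vstack([a,b]),None,fx=.75,fy=.75))
E
```

```text
FL [ 0.4922 -0.0342  0.008 ]
FR [ 0.7116 -0.018   0.008 ]
BL [0.4711 0.323  0.008 ]
BR [0.684  0.3368 0.008 ]
top FR [ 0.7133 -0.0249  0.008 ]
top FL [ 0.4921 -0.0401  0.008 ]
top BL [0.4716 0.3183 0.008 ]
hub (array([0.5854, 0.2404, 0.1997]), np.float64(0.0010819914081480518))
rim c [0.5884 0.2448 0.19  ] [0.584  0.2383 0.19  ]
block [0.5997 0.0187 0.096 ] [0.5942 0.0133 0.096 ]
knobtop [0.5702 0.1849 0.247 ] bottom top-view [0.5694 0.1792 0.225 ]
trayfront corners scene [0.5569 0.0752 0.044 ] [0.6415 0.0803 0.044 ]
tray top [0.6423 0.0738 0.044 ] [0.5515 0.0654 0.044 ]
top [300 225  43  28 825] ((320.5873718261719, 238.58070373535156), (42.25932693481445, 21.129663467407227), 11.768288612365723)
[297.7471 244.614 ] [ 0.4007 -0.2817  0.06  ]
[302.0566 223.9285] [ 0.4657 -0.291   0.06  ]
[343.4276 232.5474] [ 0.4508 -0.4203  0.06  ]
[339.1181 253.2329] [ 0.3864 -0.4095  0.06  ]
scene [197 154  43  40 649] ((222.04505920410156, 171.01783752441406), (43.52267074584961, 29.86249351501465), 40.0302619934082)
[195.7786 168.454 ] [ 0.4876 -0.4155  0.06  ]
[214.9859 145.5882] [ 0.3574 -0.4479  0.06  ]
[248.3115 173.5816] [ 0.3965 -0.258   0.06  ]
[229.1042 196.4475] [ 0.5149 -0.2391  0.06  ]
```

View pics/m.png

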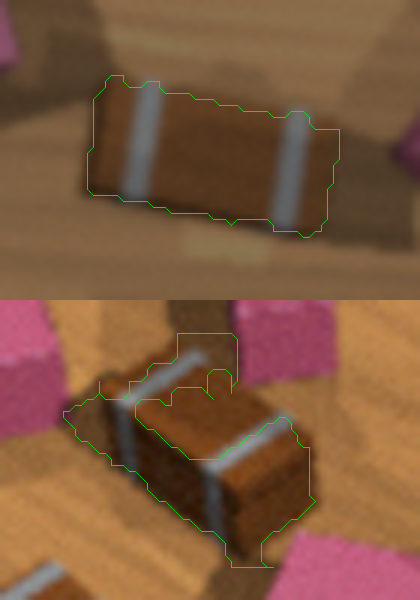

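The press origin comes out at (0.586, 0.240) with a yaw of about 3.5°, which matches the triangulated hub at (0.585, 0.240). The block is at (0.599, 0.018), so the carriage is about 0.092 m out. The knob radius comes out at 60 mm, as specified. The long mould is at about (0.428, -0.356) with a yaw of -6.4°.

```bash
cat > go.py <<'E'
import sys
from h import *
# go.py x y z toolY_deg : row for target pose (tool down) from current pose
def row(x,y,z,a):
    s=monitor.get_state();R=Rn.from_quat(s["tcp_rot"])
    b=np.radians(a);Y=np.array([np.cos(b),np.sin(b),0]);Z=np.array([0,0,-1.]);
    if Y@R.as_matrix()[:,1]<0: Y=-Y
    G=Rn.from_matrix(np.c_[np.cross(Y,Z),Y,Z])
    d=R.inv().apply(np.array([x,y,z])-s["eef_pos"])/.4
    return np.r_[d,(R.inv()*G).as_rotvec()/np.pi]
if __name__=="__main__":
    P=np.array([.5855,.240]);a=np.radians(3.5);ex=np.array([np.cos(a),np.sin(a)]);ey=np.array([-ex[1],ex[0]])
    v=list(map(float,sys.argv[2:]))
    if sys.argv[1]=="p": v[:2]=P+v[0]*ex+v[1]*ey   # press frame
    print(np.round(v[:2],4),np.round(row(*v),4).tolist())
E
python3 go.py w .374 -.32 .25 3.5; python3 go.py p 0 -.222 .25 3.5
```

```text
[ 0.374 -0.32 ] [0.7359, -0.7, -0.0007, -0.0005, -0.0006, -0.4488]
[0.5991 0.0184] [1.4709, -1.4015, 0.001, -0.0005, -0.0006, -0.4488]
```

```bash
python3 -m handwheel '[[0.736,-0.7,0,0,0,-0.449,1],[0.736,-0.7,0,0,0,-0.449,1],[0.736,-0.7,0,0,0,-0.449,1],[0.736,-0.7,0,0,0,-0.449,1],[0.736,-0.7,0,0,0,-0.449,1],[0.736,-0.7,0,0,0,-0.449,1],[0.736,-0.7,0,0,0,-0.449,1],[0.736,-0.7,0,0,0,-0.449,1],[0.736,-0.7,0,0,0,-0.449,1]]'; python3 go.py p 0 -.222 .17 3.5;  python3 go.py p 0 -.222 .07 3.5
```

```text
time: 1.23
eef_pos: [0.3742, -0.3199, 0.25]
tcp_rot: [0.685, 0.729, 0.0, -0.0]
contact_force: [-0.3, -0.3, -0.2]
opening: 1.003
finger_force: 0.0
[0.5991 0.0184] [0.8096, 0.6131, 0.2001, -0.0001, -0.0001, 0.0001]
[0.5991 0.0184] [0.8095, 0.6132, 0.4501, -0.0001, -0.0001, 0.0001]
```

```bash
python3 -m handwheel '[[0.81,0.613,0.2,0,0,0,1],[0.81,0.613,0.2,0,0,0,1],[0.81,0.613,0.2,0,0,0,1],[0.81,0.613,0.2,0,0,0,1],[0.81,0.613,0.2,0,0,0,1],[0.81,0.613,0.2,0,0,0,1],[0.81,0.613,0.2,0,0,0,1],[0.81,0.613,0.2,0,0,0,1]]'; python3 - <<'E'
from h import *
p=eyes.camera_params("wrist");im=eyes.read_camera("wrist");cv2.imwrite("pics/w1.png",im[...,::-1])
for q in p: print(q,np.round(p[q],3).tolist())
E
```

```text
time: 2.22
eef_pos: [0.5992, 0.0195, 0.1689]
tcp_rot: [0.685, 0.729, -0.001, -0.001]
contact_force: [-1.0, -0.5, -0.0]
opening: 1.002
finger_force: 0.0
K [[297.319, 0.0, 249.675], [0.0, 297.319, 187.947], [0.0, 0.0, 1.0]]
R [[0.998, 0.064, -0.002], [0.062, -0.963, 0.262], [0.015, -0.262, -0.965]]
t [-0.598, -0.03, 0.296]
```

View pics/w1.png

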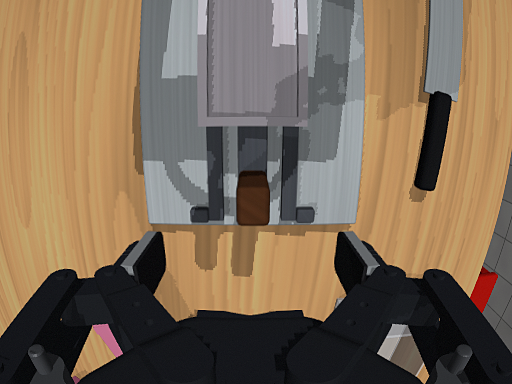

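The wrist view shows the dark block at about (253,205) between the open fingers. The camera sits ahead of the gripper, at about +68 mm along tool x. So I'll grip the block with tool y along the slide, which keeps the camera clear of the wheel when I push home.

```bash
python3 - <<'E'
from h import *
s=monitor.get_state();print(np.round(s["qpos"],3))
for q in [(253,198),(253,212),(253,225)]: print(onz("wrist",q,.096))
print("trayfront outer",onz("wrist",(198,126),.044),onz("wrist",(308,126),.044))
print("base front",onz("wrist",(149,224),.008),onz("wrist",(356,222),.008))
E
python3 go.py p 0 -.222 .15 93.5;  python3 go.py p 0 -.222 .07 93.5
```

```text
[-0.139  0.201  1.834 -0.     1.108 -0.2  ]
[0.59948058 0.02492778 0.096     ]
[0.60015953 0.01466647 0.096     ]
[0.6008141  0.00482111 0.096     ]
trayfront outer [0.55089169 0.06882862 0.044     ] [0.64307129 0.07477323 0.044     ]
base front [ 0.49268845 -0.03886946  0.008     ] [ 0.71450669 -0.02262631  0.008     ]
[0.5991 0.0184] [0.0005, 0.0008, 0.0484, -0.0005, -0.0005, -0.4998]
[0.5991 0.0184] [0.0005, 0.0012, 0.2484, -0.0005, -0.0005, -0.4998]
```

```bash
python3 -m handwheel '[[-0.011,0.002,0,0,0,0.5,0.4],[-0.011,0.002,0,0,0,0.5,0.4],[-0.011,0.002,0,0,0,0.5,0.4],[-0.011,0.002,0,0,0,0.5,0.4],[-0.011,0.002,0,0,0,0.5,0.4],[-0.011,0.002,0,0,0,0.5,0.4],[-0.011,0.002,0.1,0,0,0.5,0.4],[-0.011,0.002,0.248,0,0,0.5,0.4],[-0.011,0.002,0.248,0,0,0.5,0.4],[-0.011,0.002,0.248,0,0,0.5,0.4],[-0.011,0.002,0.248,0,0,0.5,-0.5],[-0.011,0.002,0.248,0,0,0.5,-1]]' 50;python3 -m handwheel '[[0,0,0,0,0,0,-1],[0,0,0,0,0,0,-1],[0,0,0,0,0,0,-1]]';  python3 -c "
from h import *
s=monitor.get_state();print(s['qpos'].round(3),s['finger_force'],Rn.from_quat(s['tcp_rot']).as_matrix().round(3))"; python3 go.py p 0 -.305 .07 93.5
```

```text
time: 3.78
eef_pos: [0.6009, 0.0133, 0.0731]
tcp_rot: [1.0, 0.031, 0.001, 0.0]
contact_force: [-1.9, 2.2, 2.6]
opening: 0.348
finger_force: 50.9
time: 4.15
eef_pos: [0.6009, 0.0133, 0.0731]
tcp_rot: [1.0, 0.031, 0.001, 0.0]
contact_force: [-1.4, -1.4, 6.2]
opening: 0.338
finger_force: 51.4
[-0.146  0.329  1.876 -0.     0.934  1.363] 51.35875046253204 [[ 0.998  0.062  0.002]
 [ 0.062 -0.998 -0.   ]
 [ 0.002  0.001 -1.   ]]
[ 0.6041 -0.0644] [-0.0041, 0.1945, 0.0078, 0.0002, -0.0007, 0.0002]
```

```bash
python3 -m handwheel '[[0,0.06,0,0,0,0,-1],[0,0.12,0,0,0,0,-1],[0,0.17,0,0,0,0,-1],[0,0.18,0,0,0,0,-1],[0,0.19,0,0,0,0,-1],[0,0.195,0,0,0,0,-1],[0,0.2,0,0,0,0,-1]]'; python3 -c "
from h import *
print(monitor.get_state()['joint_efforts'].round(1))"
```

```text
time: 5.03
eef_pos: [0.6055, -0.0593, 0.073]
tcp_rot: [1.0, 0.031, 0.001, -0.005]
contact_force: [-0.9, 27.4, 12.1]
opening: 0.345
finger_force: 53.6
[-17.9 -32.9 -24.4  -3.7  -1.4   0.1]
```

The carriage reached its front stop: a 27 N reaction, with the block at local y = -0.300 as expected. Next I'll release it and go to the mould.

```bash
python3 -m handwheel '[[0,-0.012,0,0,0,0,-1],[0,-0.016,0,0,0,0,0.4],[0,-0.016,0,0,0,0,0.4],[0,-0.016,-0.1,0,0,0,0.4],[0,-0.016,-0.28,0,0,0,1],[0,-0.016,-0.28,0,0,0,1],[0,-0.016,-0.28,0,0,0,1]]'; python3 go.py w .428 -.336 .17 -6.4
```

```text
time: 5.9
eef_pos: [0.6047, -0.0605, 0.1836]
tcp_rot: [1.0, 0.03, 0.001, 0.0]
contact_force: [0.2, 1.1, -0.9]
opening: 1.005
finger_force: 0.0
[ 0.428 -0.336] [-0.483, 0.6606, 0.0339, 0.0005, -0.0002, -0.4451]
```

```bash
python3 go.py w .4263 -.371 .19 -6.4; python3 -m handwheel '[[-0.492,0.748,-0.016,0,0,-0.445,1],[-0.492,0.748,-0.016,0,0,-0.445,1],[-0.492,0.748,-0.016,0,0,-0.445,1],[-0.492,0.748,-0.016,0,0,-0.445,1],[-0.492,0.748,-0.016,0,0,-0.445,1],[-0.492,0.748,-0.016,0,0,-0.445,1],[-0.492,0.748,-0.016,0,0,-0.445,1],[-0.492,0.748,-0.016,0,0,-0.445,1],[-0.492,0.748,-0.016,0,0,-0.445,1],[-0.492,0.748,-0.016,0,0,-0.445,1]]'; python3 - <<'E'
from h import *
p=eyes.camera_params("wrist");im=eyes.read_camera("wrist");cv2.imwrite("pics/w2.png",im[...,::-1]);np.save("pics/w2.npy",im)
import pickle;pickle.dump(p,open("pics/w2.p","wb"))
E
```

```text
[ 0.4263 -0.371 ] [-0.4925, 0.7477, -0.0161, 0.0005, -0.0002, -0.4451]
time: 7.15
eef_pos: [0.426, -0.3699, 0.1878]
tcp_rot: [0.746, 0.666, 0.0, -0.001]
contact_force: [-0.2, -0.8, 0.4]
opening: 1.0
finger_force: 0.0
```

View pics/w2.png

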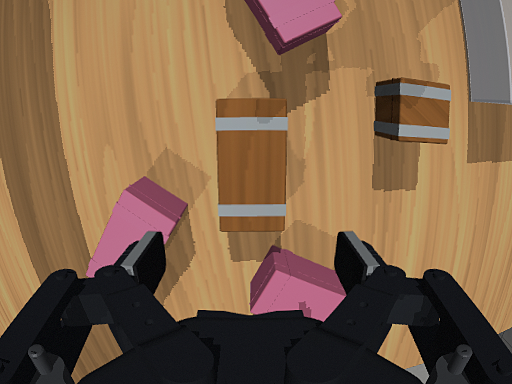

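The wrist view shows the long mould's top face as a quadrilateral (217,99), (286,99), (285,230), (219,231). Pink blocks sit near its front-left (185,210) and behind it (280,248).

```bash
python3 - <<'E'
from h import *
import pickle;p=pickle.load(open("pics/w2.p","rb"))
c=np.array([onz("wrist",q,.06,p) for q in [(217,99),(286,99),(285,230),(219,231)]]);print(c.round(4),c.mean(0).round(4))
print(np.linalg.norm(c-np.roll(c,-1,0),axis=1).round(3))
d=c[1]-c[2]+c[0]-c[3];print("yaw",np.degrees(np.arctan2(-d[0],d[1])))
for q in [(187,210),(168,240),(276,247),(340,270),(252,290)]: print("pink",q,onz("wrist",q,.045,p).round(3))
E
```

```text
[[ 0.406  -0.2911  0.06  ]
 [ 0.4633 -0.2975  0.06  ]
 [ 0.4523 -0.4141  0.06  ]
 [ 0.3918 -0.4083  0.06  ]] [ 0.4283 -0.3528  0.06  ]
[0.058 0.117 0.061 0.118]
yaw -6.148935846946346
pink (187, 210) [ 0.362 -0.39   0.045]
pink (168, 240) [ 0.336 -0.42   0.045]
pink (276, 247) [ 0.443 -0.438  0.045]
pink (340, 270) [ 0.51  -0.475  0.045]
pink (252, 290) [ 0.414 -0.487  0.045]
```

```bash
python3 go.py w .4272 -.363 .042 -6.2
```

```text
[ 0.4272 -0.363 ] [0.0171, 0.0009, 0.3658, -0.0005, -0.0005, -0.0014]
```

```bash
python3 -m handwheel '[[0.017,0.001,0,0,0,-0.001,0.72],[0.017,0.001,0.12,0,0,-0.001,0.72],[0.017,0.001,0.25,0,0,-0.001,0.72],[0.017,0.001,0.366,0,0,-0.001,0.72],[0.017,0.001,0.366,0,0,-0.001,0.72],[0.017,0.001,0.366,0,0,-0.001,0],[0.017,0.001,0.366,0,0,-0.001,-0.5],[0.017,0.001,0.366,0,0,-0.001,-0.5],[0.017,0.001,0.366,0,0,-0.001,-0.5],[0.017,0.001,0.25,0,0,-0.001,-0.5],[0.017,0.001,0.07,0,0,-0.001,-0.5],[0.017,0.001,0.07,0,0,-0.001,-0.5]]' 70; python3 -c "
from h import *
s=monitor.get_state();print(s['qpos'].round(3),s['finger_force'],s['eef_pos'])"; python3 go.py p 0 -.18 .16 3.7
```

```text
time: 8.7
eef_pos: [0.4296, -0.3663, 0.1667]
tcp_rot: [0.744, 0.668, -0.0, 0.005]
contact_force: [0.5, -0.4, -6.4]
opening: 0.692
finger_force: 80.9
[-0.886  0.124  1.927 -0.     1.08  -0.778] 80.90901374816895 [ 0.42955146 -0.36628113  0.16673316]
[0.5965 0.0603] [1.1055, 0.2997, 0.0107, 0.0022, 0.0026, -0.055]
```

```bash
python3 -m handwheel '[[0.75,0.203,-0.01,0.002,0.003,-0.055,-0.5],[0.75,0.203,-0.01,0.002,0.003,-0.055,-0.5],[0.75,0.203,-0.01,0.002,0.003,-0.055,-0.5],[0.75,0.203,-0.01,0.002,0.003,-0.055,-0.5],[0.75,0.203,-0.01,0.002,0.003,-0.055,-0.5],[0.75,0.203,-0.01,0.002,0.003,-0.055,-0.5],[0.75,0.203,-0.01,0.002,0.003,-0.055,-0.5]]'; python3 go.py p 0.0005 -.21 .155 3.7;python3 go.py p 0.0005 -.18 .14 3.7
```

```text
time: 9.57
eef_pos: [0.5392, -0.0737, 0.163]
tcp_rot: [0.683, 0.73, 0.0, -0.007]
contact_force: [-0.2, 0.1, -6.4]
opening: 0.688
finger_force: 80.6
[0.5988 0.0304] [0.2497, 0.166, 0.0212, -0.0031, -0.0035, 0.0004]
[0.597  0.0604] [0.3243, 0.1668, 0.0595, -0.0031, -0.0035, 0.0004]
```

```bash
python3 -m handwheel '[[0.25,0.166,0.02,0,0,0,-0.5],[0.25,0.166,0.02,0,0,0,-0.5],[0.324,0.167,0.06,0,0,0,-0.5],[0.324,0.167,0.06,0,0,0,-0.5],[0.324,0.167,0.06,0,0,0,-0.5],[0.324,0.167,0.06,0,0,0,-0.5]]'; python3 - <<'E'
from h import *
s=monitor.get_state();print(s["eef_pos"],s["tcp_rot"])
import pickle
for n in ("wrist","top","scene"):
    p=eyes.camera_params(n);im=eyes.read_camera(n);np.save(f"pics/{n}3.npy",im);pickle.dump(p,open(f"pics/{n}3.p","wb"));cv2.imwrite(f"pics/{n}3.png",im[...,::-1])
E
python3 go.py p 0.0005 -.18 .08 3.7
```

```text
time: 10.32
eef_pos: [0.5991, 0.0578, 0.1428]
tcp_rot: [0.685, 0.729, 0.002, -0.005]
contact_force: [0.5, -0.2, -6.6]
opening: 0.692
finger_force: 80.4
[0.59912318 0.05779165 0.14276471] [ 0.68467649  0.72882755  0.00152685 -0.0051158 ]
[0.597  0.0604] [0.0037, -0.0044, 0.1575, -0.0014, -0.0031, -0.0004]
```

View pics/wrist3.png

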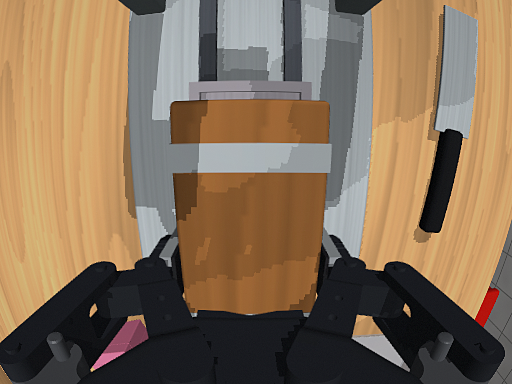

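The wrist view shows the tray's rear lip outer corners at (190,82) and (311,82). The mould's far top edge runs from (171,101) to (329,101). I'll compare the two.

```bash
python3 - <<'E'
from h import *
import pickle;p=pickle.load(open("pics/wrist3.p","rb"))
a=np.radians(3.7);ex=np.array([np.cos(a),np.sin(a)]);ey=np.array([-ex[1],ex[0]])
def loc(q,z):
    X=onz("wrist",q,z,p)[:2]-[.5855,.24];return X@ex,X@ey
for q in [(190,82),(311,82)]: print("tray",np.round(loc(q,.044),4))
for z in (.158,.161): print([np.round(loc(q,z),4) for q in [(171,101),(329,101)]])
print([np.round(loc(q,.161),4) for q in [(180,290),(321,290)]])
E
```

```text
tray [-0.0441 -0.0931]
tray [ 0.0461 -0.0932]
[array([-0.028 , -0.1118]), array([ 0.0301, -0.1119])]
[array([-0.0272, -0.112 ]), array([ 0.0293, -0.112 ])]
[array([-0.0291, -0.1896]), array([ 0.0315, -0.1895])]
```

```bash
python3 -m handwheel '[[0.006,0,0.05,0,0,0,-0.5],[0.006,0,0.1,0,0,0,-0.5],[0.006,0,0.13,0,0,0,-0.5],[0.006,0,0.145,0,0,0,-0.5],[0.006,0,0.152,0,0,0,-0.5],[0.006,0,0.156,0,0,0,-0.5],[0.006,0,0.156,0,0,0,-0.5]]'
```

```text
time: 11.35
eef_pos: [0.599, 0.0625, 0.0811]
tcp_rot: [0.684, 0.73, 0.002, -0.005]
contact_force: [-3.1, 1.1, -3.4]
opening: 0.694
finger_force: 81.0
```

```bash
python3 -m handwheel '[[0,0,0.003,0,0,0,-0.5],[0,0,0.006,0,0,0,-0.5],[0,0,0.008,0,0,0,-0.5]]'
```

```text
time: 11.72
eef_pos: [0.5991, 0.0627, 0.0808]
tcp_rot: [0.684, 0.73, 0.001, -0.005]
contact_force: [-11.0, 2.8, 16.1]
opening: 0.694
finger_force: 83.2
```

```bash
python3 -m handwheel '[[0,0,0.002,0,0,0,-0.5],[0,0,0.002,0,0,0,0.7],[0,0,0.002,0,0,0,0.7],[0,0,0.002,0,0,0,0.7],[-0.02,0,-0.12,0,0,0,0.8],[-0.2,0,-0.25,0,0,0,0.8],[-0.3,0,-0.25,0,0,0,0.8],[-0.3,0,-0.25,0,0,0,0.8],[-0.3,0,-0.25,0,0,0,0.8]]';python3 - <<'E'
from h import *
import pickle
for n in ("wrist","top"):
    p=eyes.camera_params(n);im=eyes.read_camera(n);np.save(f"pics/{n}4.npy",im);pickle.dump(p,open(f"pics/{n}4.p","wb"));cv2.imwrite(f"pics/{n}4.png",im[...,::-1])
E
```

```text
time: 12.85
eef_pos: [0.6064, -0.0582, 0.175]
tcp_rot: [0.684, 0.729, 0.001, -0.006]
contact_force: [0.6, 0.4, -0.0]
opening: 0.899
finger_force: 0.0
```

View pics/wrist4.png

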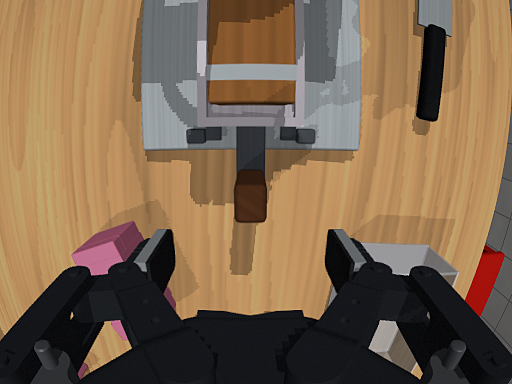

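The wrist view shows the mould sitting between the tray lips (front edge at (207–297, 104), lips at 200 and 303), with the block at (251,200). I'll check this numerically.

```bash
python3 - <<'E'
from h import *
import pickle;p=pickle.load(open("pics/wrist4.p","rb"))
a=np.radians(3.7);ex=np.array([np.cos(a),np.sin(a)]);ey=np.array([-ex[1],ex[0]])
def loc(q,z):
    X=onz("wrist",q,z,p)[:2]-[.5855,.24];return np.round([X@ex,X@ey],4)
print("mould front top",loc((208,104),.096),loc((295,104),.096))
print("strap/top side",loc((210,40),.096),loc((297,40),.096))
print("tray outer front",loc((197,126),.044),loc((303,126),.044))
print("mould front bottom",loc((208,103),.036))
print("block top",loc((251,212),.096))
E
python3 go.py p 0 -.3 .15 93.7; python3 go.py p 0 -.305 .07 93.7
```

```text
mould front top [-0.0282 -0.227 ] [ 0.0307 -0.2269]
strap/top side [-0.0269 -0.1821] [ 0.0321 -0.1819]
tray outer front [-0.0457 -0.2443] [ 0.0455 -0.2442]
mould front bottom [-0.037  -0.2244]
block top [ 0.001  -0.3036]
[ 0.6038 -0.0594] [-0.0065, -0.0054, 0.061, 0.0009, -0.0046, -0.4996]
[ 0.6041 -0.0644] [-0.0212, -0.004, 0.2608, 0.0009, -0.0046, -0.4996]
```

```bash
python3 -m handwheel '[[-0.01,-0.003,0,0,0,0.5,0.4],[-0.01,-0.003,0,0,0,0.5,0.4],[-0.01,-0.003,0,0,0,0.5,0.4],[-0.01,-0.003,0,0,0,0.5,0.4],[-0.01,-0.003,0,0,0,0.5,0.4],[-0.01,-0.003,0,0,0,0.5,0.4],[-0.01,-0.003,0.1,0,0,0.5,0.4],[-0.01,-0.003,0.26,0,0,0.5,0.4],[-0.01,-0.003,0.26,0,0,0.5,0.4],[-0.01,-0.003,0.26,0,0,0.5,0.4],[-0.01,-0.003,0.26,0,0,0.5,-0.5],[-0.01,-0.003,0.26,0,0,0.5,-1]]' 50;python3 -m handwheel '[[0,0,0,0,0,0,-1],[0,0,0,0,0,0,-1]]'; python3 go.py p 0 -.13 .072 93.7
```

```text
time: 14.45
eef_pos: [0.6058, -0.0591, 0.0733]
tcp_rot: [0.999, 0.032, -0.002, -0.007]
contact_force: [-1.1, 11.7, 1.1]
opening: 0.347
finger_force: 51.3
time: 14.7
eef_pos: [0.6058, -0.059, 0.0733]
tcp_rot: [0.999, 0.033, -0.002, -0.006]
contact_force: [-0.1, 7.7, 3.4]
opening: 0.35
finger_force: 50.7
[0.5934 0.1102] [-0.0034, -0.4242, 0.0085, -0.004, 0.0011, 0.0001]
```

```bash
python3 -m handwheel '[[0,-0.04,0,0,0,0,-1],[0,-0.1,0,0,0,0,-1],[-0.001,-0.17,0,0,0,0,-1],[-0.001,-0.24,0,0,0,0,-1],[-0.002,-0.31,0,0,0,0,-1],[-0.003,-0.36,0,0,0,0,-1],[-0.003,-0.39,0,0,0,0,-1],[-0.003,-0.41,0,0,0,0,-1],[-0.003,-0.42,0,0,0,0,-1],[-0.003,-0.43,0,0,0,0,-1],[-0.003,-0.437,0,0,0,0,-1],[-0.003,-0.443,0,0,0,0,-1]]'
```

```text
time: 16.2
eef_pos: [0.595, 0.1109, 0.0733]
tcp_rot: [0.999, 0.033, 0.0, -0.0]
contact_force: [10.7, -24.0, -7.2]
opening: 0.346
finger_force: 52.2
```

The carriage is home: 170 mm of travel and a 24 N stop reaction. Next I'll release it, rise, and move to the spinner.

```bash
python3 -m handwheel '[[0,0.012,0,0,0,0,-1],[0,0.012,0,0,0,0,0.2],[0,0.012,0,0,0,0,0.2],[0,0.012,0,0,0,0,0.2],[0,0.04,-0.1,0,0,0,0.2],[0,0.12,-0.25,0,0,0,0.2],[0,0.12,-0.4,0,0,0,0.2],[0,0.12,-0.6,0,0,0,0.4],[0,0.12,-0.6,0,0,0,0.4],[0,0.12,-0.6,0,0,0,0.4]]'
python3 - <<'E'
from h import *
import pickle
p={};I={}
for n in ("wrist","top","scene"):
    p=eyes.camera_params(n);im=eyes.read_camera(n);pickle.dump(p,open(f"pics/{n}5.p","wb"));I[n]=im
cv2.imwrite("pics/w5.png",I["wrist"][...,::-1])
b=cv2.resize(I["scene"][215:365,230:420],None,fx=3,fy=3,interpolation=2)
c=cv2.resize(I["wrist"],None,fx=.45*1.25,fy=.45*1.25)
o=np.zeros((450,b.shape[1]+c.shape[1]-70,3),np.uint8);o=np.zeros((500,860,3),np.uint8);o[:450,:570]=b;o[:c.shape[0],570:570+c.shape[1]]=c
o=cv2.resize(o,(800,465));cv2.imwrite("pics/both5.png",o[...,::-1]);cv2.imwrite("pics/s5.png",I["scene"][...,::-1])
E
python3 go.py p -.0117 -.0588 .225 93.7
```

```text
time: 17.45
eef_pos: [0.5975, 0.0655, 0.3147]
tcp_rot: [0.999, 0.033, -0.001, -0.005]
contact_force: [0.4, 0.1, -0.8]
opening: 0.698
finger_force: 0.0
[0.5774 0.1806] [-0.0248, -0.2878, 0.2146, -0.0034, 0.0035, 0.0001]
```

View pics/both5.png

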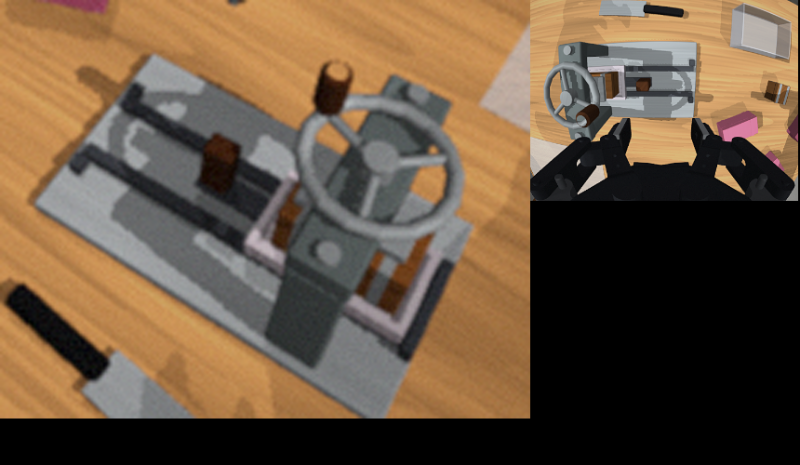

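The scene view shows the carriage home with the mould under the beam, and the knob unmoved at about scene pixel (351,240). That agrees with knob (0.570, 0.182).

```bash
python3 go.py w .570 .182 .225 93.7; python3 - <<'E'
from h import *
import pickle;p=pickle.load(open("pics/wrist5.p","rb"))
im=cv2.imread("pics/w5.png")[...,::-1];h=cv2.cvtColor(im,cv2.COLOR_RGB2HSV)
# knob: brown blob near (108,205)
sub=np.zeros(h.shape[:2],np.uint8);sub[180:260,70:150]=1
m=((h[...,1]>110)&(h[...,2]<110)&(h[...,0]<20)&(sub>0)).astype(np.uint8)
k,l,s,c=cv2.connectedComponentsWithStats(m);i=1+np.argmax(s[1:,4]);print(s[i],c[i],onz("wrist",c[i],.225,p))
E
```

```text
[0.57  0.182] [-0.0431, -0.2925, 0.2149, -0.0034, 0.0035, 0.0001]
[ 87 199  45  44 957] [112.97596656 217.22361546] [0.57170826 0.17907448 0.225     ]
```

```bash
python3 -m handwheel '[[-0.041,-0.29,0,-0.003,0.003,0,0.4],[-0.041,-0.29,0,-0.003,0.003,0,0.4],[-0.041,-0.29,0,-0.003,0.003,0,0.4],[-0.041,-0.29,0,-0.003,0.003,0,0.4],[-0.041,-0.29,0.1,-0.003,0.003,0,0.4],[-0.041,-0.29,0.21,-0.003,0.003,0,0.4],[-0.041,-0.29,0.21,-0.003,0.003,0,0.4],[-0.041,-0.29,0.21,-0.003,0.003,0,-0.2],[-0.041,-0.29,0.21,-0.003,0.003,0,-1],[-0.041,-0.29,0.21,-0.003,0.003,0,-1],[-0.041,-0.29,0.21,-0.003,0.003,0,-1]]' 35
cat > circ.py <<'E'
# rows for clockwise arc about hub starting at commanded pose = measured angle; args: list of degrees
import sys
from h import *
s=monitor.get_state();R=Rn.from_quat(s["tcp_rot"]);c=np.array([.5855,.2402]);e=s["eef_pos"];d=e[:2]-c
print("angle",np.degrees(np.arctan2(d[1],d[0])).round(1),"r",np.hypot(*d).round(4),e.round(4),s["contact_force"].round(1))
a0=np.arctan2(d[1],d[0])
for g in map(float,sys.argv[1:]):
    a=a0-np.radians(g);t=c+.06*np.array([np.cos(a),np.sin(a)])
    r=R.inv().apply(np.r_[t-e[:2],0])/.4;print(f"[{r[0]:.3f},{r[1]:.3f},0,0,0,0,-1]",end=",")
E
python3 circ.py $(seq 15 15 180)
```

```text
time: 18.98
eef_pos: [0.5741, 0.1825, 0.2334]
tcp_rot: [0.999, 0.032, 0.005, -0.002]
contact_force: [0.6, 5.4, -0.8]
opening: 0.294
finger_force: 35.4
angle -101.1 r 0.0588 [0.5741 0.1825 0.2334] [ 0.6  5.4 -0.8]
[-0.037,-0.012,0,0,0,0,-1],[-0.068,-0.036,0,0,0,0,-1],[-0.092,-0.067,0,0,0,0,-1],[-0.107,-0.103,0,0,0,0,-1],[-0.112,-0.142,0,0,0,0,-1],[-0.107,-0.180,0,0,0,0,-1],[-0.092,-0.217,0,0,0,0,-1],[-0.069,-0.248,0,0,0,0,-1],[-0.038,-0.272,0,0,0,0,-1],[-0.002,-0.287,0,0,0,0,-1],[0.037,-0.292,0,0,0,0,-1],[0.076,-0.287,0,0,0,0,-1],
```

```bash
python3 -m handwheel '[[-0.037,-0.012,0,0,0,0,-1],[-0.068,-0.036,0,0,0,0,-1],[-0.092,-0.067,0,0,0,0,-1],[-0.107,-0.103,0,0,0,0,-1],[-0.112,-0.142,0,0,0,0,-1],[-0.107,-0.18,0,0,0,0,-1]]'; python3 circ.py $(seq 15 15 180)
```

```text
time: 19.73
eef_pos: [0.5303, 0.2488, 0.2335]
tcp_rot: [0.999, 0.032, 0.01, 0.001]
contact_force: [12.4, -5.6, -4.4]
opening: 0.29
finger_force: 35.5
angle 171.1 r 0.0558 [0.5303 0.2488 0.2335] [12.4 -5.6 -4.4]
[0.003,-0.039,0,0,0,0,-1],[0.026,-0.071,0,0,0,0,-1],[0.056,-0.096,0,0,0,0,-1],[0.091,-0.113,0,0,0,0,-1],[0.130,-0.119,0,0,0,0,-1],[0.169,-0.116,0,0,0,0,-1],[0.206,-0.103,0,0,0,0,-1],[0.238,-0.080,0,0,0,0,-1],[0.263,-0.050,0,0,0,0,-1],[0.279,-0.015,0,0,0,0,-1],[0.286,0.024,0,0,0,0,-1],[0.283,0.063,0,0,0,0,-1],
```

```bash
cat > circ.py <<'E'
# circ.py cmdx cmdy cx cy a_start degs... : rows clockwise about (cx,cy) relative to the commanded xy
import sys
from h import *
s=monitor.get_state();v=list(map(float,sys.argv[1:]));e=np.array(v[:2]);c=np.array(v[2:4]);f=np.radians(3.7)
R=np.array([[np.cos(f),np.sin(f)],[np.sin(f),-np.cos(f)]])
for g in v[5:]:
    a=np.radians(v[4]-g);t=c+.06*np.array([np.cos(a),np.sin(a)]);r=R.T@(t-e)/.4
    print(f"[{r[0]:.3f},{r[1]:.3f},0,0,0,0,-1]",end=",")
print("\nend",t.round(4),v[4]-g)
E
python3 circ.py .5266 .2517 .5875 .2402 169 $(seq 15 15 180)
```

```text
[0.020,-0.036,0,0,0,0,-1],[0.043,-0.067,0,0,0,0,-1],[0.074,-0.091,0,0,0,0,-1],[0.110,-0.106,0,0,0,0,-1],[0.149,-0.111,0,0,0,0,-1],[0.188,-0.107,0,0,0,0,-1],[0.224,-0.092,0,0,0,0,-1],[0.256,-0.068,0,0,0,0,-1],[0.280,-0.037,0,0,0,0,-1],[0.295,-0.001,0,0,0,0,-1],[0.300,0.038,0,0,0,0,-1],[0.295,0.077,0,0,0,0,-1],
end [0.6464 0.2288] -11.0
```

```bash
python3 -m handwheel '[[0.02,-0.036,0,0,0,0,-1],[0.043,-0.067,0,0,0,0,-1],[0.074,-0.091,0,0,0,0,-1],[0.11,-0.106,0,0,0,0,-1],[0.149,-0.111,0,0,0,0,-1],[0.188,-0.107,0,0,0,0,-1]]'; python3 -m handwheel '[[0.036,0.015,0,0,0,0,-1],[0.068,0.039,0,0,0,0,-1],[0.092,0.07,0,0,0,0,-1],[0.107,0.106,0,0,0,0,-1],[0.112,0.145,0,0,0,0,-1],[0.107,0.184,0,0,0,0,-1]]'; python3 circ.py .6464 .2288 .5875 .2402 -11 $(seq 15 15 180)
```

```text
time: 20.48
eef_pos: [0.5978, 0.2999, 0.2334]
tcp_rot: [0.999, 0.033, 0.003, -0.003]
contact_force: [-3.1, 1.7, 6.1]
opening: 0.288
finger_force: 36.6
time: 21.22
eef_pos: [0.6488, 0.2283, 0.2334]
tcp_rot: [0.999, 0.032, 0.008, -0.003]
contact_force: [4.9, 3.3, 1.9]
opening: 0.288
finger_force: 36.1
[-0.015,0.036,0,0,0,0,-1],[-0.038,0.068,0,0,0,0,-1],[-0.069,0.092,0,0,0,0,-1],[-0.106,0.107,0,0,0,0,-1],[-0.144,0.112,0,0,0,0,-1],[-0.183,0.107,0,0,0,0,-1],[-0.219,0.092,0,0,0,0,-1],[-0.251,0.069,0,0,0,0,-1],[-0.275,0.038,0,0,0,0,-1],[-0.290,0.002,0,0,0,0,-1],[-0.295,-0.037,0,0,0,0,-1],[-0.290,-0.076,0,0,0,0,-1],
end [0.5286 0.2516] -191.0
```

```bash
python3 -m handwheel '[[-0.015,0.036,0,0,0,0,-1],[-0.038,0.068,0,0,0,0,-1],[-0.069,0.092,0,0,0,0,-1],[-0.106,0.107,0,0,0,0,-1],[-0.106,0.107,0,0,0,0,-1]]' 90;  python3 circ.py .6057 .1846 .5885 .2402 -71  $(seq 0 8 64)
```

```text
time: 21.85
eef_pos: [0.6051, 0.1823, 0.2335]
tcp_rot: [0.999, 0.032, 0.003, -0.002]
contact_force: [-2.3, 1.8, 8.1]
opening: 0.282
finger_force: 89.3
[0.006,0.003,0,0,0,0,-1],[-0.015,0.007,0,0,0,0,-1],[-0.036,0.009,0,0,0,0,-1],[-0.057,0.007,0,0,0,0,-1],[-0.077,0.002,0,0,0,0,-1],[-0.097,-0.005,0,0,0,0,-1],[-0.115,-0.015,0,0,0,0,-1],[-0.132,-0.028,0,0,0,0,-1],[-0.147,-0.042,0,0,0,0,-1],
end [0.5461 0.1978] -135.0
```

```bash
python3 -m handwheel '[[-0.015,0.006,0,0,0,0,-1],[-0.036,0.008,0,0,0,0,-1],[-0.057,0.006,0,0,0,0,-1]]'; python3 -m handwheel '[[-0.02,-0.005,0,0,0,0,-1],[-0.02,-0.005,0,0,0,0,-1]]'; python3 -m handwheel '[[-0.02,-0.007,0,0,0,0,-1],[-0.02,-0.007,0,0,0,0,-1]]'
```

```text
time: 22.22
eef_pos: [0.5847, 0.1804, 0.2335]
tcp_rot: [0.999, 0.032, 0.007, -0.004]
contact_force: [6.6, 8.8, 4.7]
opening: 0.278
finger_force: 89.0
time: 22.48
eef_pos: [0.5762, 0.1818, 0.2335]
tcp_rot: [0.999, 0.032, 0.006, -0.004]
contact_force: [4.3, 7.6, 6.1]
opening: 0.279
finger_force: 89.0
time: 22.72
eef_pos: [0.5743, 0.1823, 0.2337]
tcp_rot: [0.999, 0.032, 0.016, -0.002]
contact_force: [23.3, 4.2, -4.1]
opening: 0.277
finger_force: 89.3
```

```bash
python3 -m handwheel '[[-0.01,-0.004,0,0,0,0,-1],[-0.015,-0.006,0,0,0,0,-1],[-0.02,-0.008,0,0,0,0,-1]]'; python3 -m handwheel '[[-0.01,-0.004,0,0,0,0,-1],[-0.015,-0.008,0,0,0,0,-1],[-0.018,-0.01,0,0,0,0,-1]]' 110
```

```text
time: 23.1
eef_pos: [0.5733, 0.1825, 0.2339]
tcp_rot: [0.999, 0.032, 0.026, -0.0]
contact_force: [49.1, -0.8, -16.6]
opening: 0.279
finger_force: 89.1
time: 23.48
eef_pos: [0.5725, 0.1828, 0.2341]
tcp_rot: [0.999, 0.031, 0.036, 0.003]
contact_force: [70.7, -7.4, -27.0]
opening: 0.272
finger_force: 109.2
```

```bash
python3 -m handwheel '[[0.015,0.007,0,0,0,0,-1],[0.028,0.014,0,0,0,0,-1],[0.038,0.018,0,0,0,0,-1]]' 60; python3 -m handwheel '[[0.004,0.002,0,0,0,0,0.3],[0.004,0.002,0,0,0,0,0.4],[0.004,0.002,0,0,0,0,0.4],[0.004,0.002,-0.1,0,0,0,0.4],[0.004,0.002,-0.25,0,0,0,0.4],[0.1,0.3,-0.25,0,0,0,0.4],[0.1,0.5,-0.25,0,0,0,0.4],[0.1,0.5,-0.25,0,0,0,0.4],[0.1,0.5,-0.25,0,0,0,0.4],[0.1,0.5,-0.25,0,0,0,0.4]]'
python3 - <<'E'
from h import *
I={n:eyes.read_camera(n) for n in ("scene","top")}
b=cv2.resize(I["scene"][215:345,270:420],None,fx=4,fy=4,interpolation=2);cv2.imwrite("pics/s6.png",I["scene"][...,::-1])
cv2.imwrite("pics/s6c.png",b[...,::-1])
h=cv2.cvtColor(I["scene"],cv2.COLOR_RGB2HSV);m=((h[...,1]>90)&(h[...,2]>90)&(h[...,0]<25)).astype(int)
E
```

```text
time: 23.85
eef_pos: [0.5745, 0.1821, 0.2337]
tcp_rot: [0.999, 0.031, 0.014, -0.003]
contact_force: [16.9, 7.4, 0.1]
opening: 0.27
finger_force: 112.8
time: 25.1
eef_pos: [0.6187, -0.0164, 0.3298]
tcp_rot: [1.0, 0.031, 0.001, -0.001]
contact_force: [0.0, -0.2, -0.4]
opening: 0.701
finger_force: 0.0
```

View pics/s6c.png

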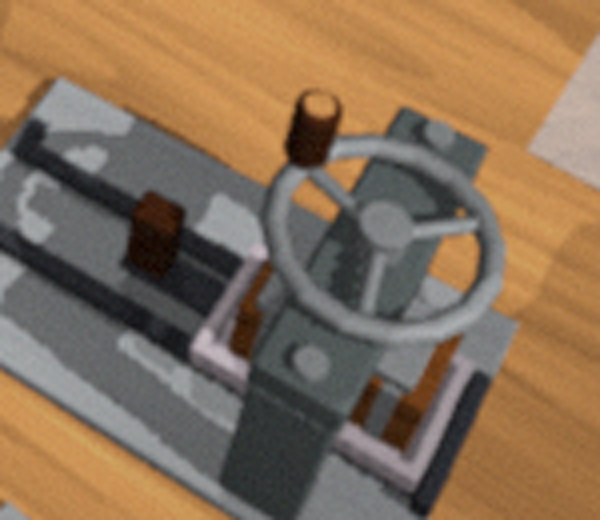

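The crop shows the knob top at scene pixel (350.5,240.5), the same as at the start. So the wheel has made one full turn and then stopped hard at about 70 N on the knob. The mould is upright in the tray under the platen, the carriage is home and the hand is clear.

```bash
python3 -c "
from plant import ctrl
print(ctrl.sign_off())"
```

```text
the job is handed in; nothing more can be done
None
```

I handed the job in at about 25 s: the long mould is flat in the tray, the carriage is home against the rear stop, and the wheel went one full turn clockwise until it would not move at about 70 N on the knob. The platen's grip on the mould is inferred from that resistance, as no camera view showed the contact directly.

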